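# Unload the gold-bar mould and check the lid switch

## Robot

A 6-joint arm with a two-finger parallel gripper is mounted at the origin on the work surface. World frame = base frame: x ahead of the robot, y to its left, z up, the work surface at z = 0. Lengths are in m, angles in rad, forces in N, time in s.
With the tool pointing down it reaches from about 0.4 to 0.925 m from the base axis. Payload 12.5 kg.
Tool frame: the origin (TCP) lies midway between the tips of the shut fingers; the grasp point (between the pads) lies 19 mm behind it; z points along the fingers, y is the line along which they close (so a half turn about z gives the same grasp; the last joint's range is limited). The gripper opens to 95 mm and grips with 3 to 60 N. Pads are 20 mm wide; open, the fingers measure 119 mm over their backs; the gripper's body (75 mm by 180 mm) begins 59 mm behind the grasp point.
Start: joints at [-1.349, 0.491, 1.559, -0, 1.092, -0.106], TCP at [0.201, -0.592, 0.215] pointing down, gripper open.
Joint ranges: [-3.1, 3.1], [-0.84, 2.19], [0.05, 2.79], [-1.13, 4.28], [0.06, 2.93], [-2.69, 2.69]. Speed limits (rad/s): [2.22, 2.22, 2.79, 3.14, 3.14, 3.14].

## Interface

Orientations are given as a 3x3 rotation matrix whose columns are the frame's x, y, z axes.
In Python, from cell import ctrl, release, grab, get_image, finish_job gives the robot as it stands. Calls block until the motion is done:
- ctrl.reach(position, orientation): joint-space move of the TCP to a pose.
- ctrl.movel(position, ori=None, v=0.15, guard=None): straight line of the TCP; ori=None keeps the orientation; v is the mean speed in m/s. With guard (N) it stops when the force on the tool has changed by that much, and returns True; else False.
- ctrl.goto_joints(angles): joint-space move.
- release() and grab(f_grip=None): open the fingers fully, or close them until they stop; f_grip is the grip in N (None keeps the last).
- ctrl.hold(seconds).
- ctrl.inverse_kinematics(position, orientation): joint angles nearest the present ones, or None.
- get_image(name): name is "scene" or "side" or "wrist"; returns a dict with "image" (384x512x3 uint8, red, green, blue), "fx", "fy", "cx", "cy" (pixels), "dist" ([k1, k2, p1, p2, k3] as OpenCV has them; the pictures are not rectified), "extrinsics" (4x4, takes a point from camera to world coordinates). Camera axes: x right, y up, looking along -z (the intrinsics and any distortion apply to the point x, -y, -z); pixel columns grow to the right and rows downward; lengths in m; the calibration is good to about 2 mm. A picture is of the moment at which its call begins. There is no depth.
A pose or a line that the arm cannot do raises ctrl.PlanningError and nothing moves.
- finish_job(): hands the job in; it is judged then, once.
Readings, each from a call of its own:
- ctrl.current_clock(): time.
- ctrl.current_joint_pos(): joint angles.
- ctrl.current_qd(): joint speeds.
- ctrl.current_joint_efforts(): joint torques, N m.
- ctrl.current_position(): TCP position.
- ctrl.current_tool_rot(): TCP orientation.
- ctrl.current_contact_force(): force on the tool from outside, world axes, zero at the start.
- ctrl.current_moment(): the same for the moment, N m.
- ctrl.current_grip_width(): finger opening in m.
- ctrl.current_gripper_force(): force on a finger pad.
Only numpy, scipy, OpenCV 4.12 (cv2) and the standard library are available. Lean on these libraries where they do the work, as an engineer would, in place of code of your own. Each camera call takes 0.05 s, during which the arm holds its last target. There are 200 camera calls.

## Task

Open the casting machine's lid fully, lift every gold bar out of the mould and lay the bars next to one another in the lined tray, none on top of another. With the mould empty and the lid still open, test the lid safety switch: press its roller lever down just until it clicks, hold it there for a second, never pushing on into overtravel, and let it spring back; then shut the lid fully. Leave the magnifier, the calculator and the jewel box where they are.

Things in the scene. Friction and masses are not known exactly. Their poses are not given: they have to be found in the camera images.
- lid (a joint): aluminium bell lid (240 x 215 x 42 mm, round amber sight glass) of the casting machine set into the counter. Value: opening in rad, 0 shut, 1.9 fully open (its stop). A friction hinge along one side (about 1.3 N m, lid 0.9 kg) leaves the lid standing at any angle; about 10 N at the handle raises it. Up to 0.06 rad its steel tab holds the switch down (at 0 to about 0.21 rad)
- lid_hinge (a point): point on the lid's hinge axis, fixed to the machine, midway along the hinge, 60 mm above the counter, level with the deck. Its frame is the machine's: x runs along the hinge axis, -y points from the hinge over the mould to the lid's free edge (towards the tray), z up
- lid_handle (a point): middle of the lid's handle, a round dark steel bar 12 mm thick, 116 mm long, parallel to the hinge, its centre line 45 mm out from the lid's free edge, on two arms 104 mm apart. It moves on a circle of radius 272 mm about the hinge axis: lid shut, it is 270 mm from the hinge along -y of the machine and 30 mm above it; at 1.46 rad it is straight above the hinge
- switch (a joint): lever of the lid safety switch, a black roller lever microswitch (body 49 x 18 x 24 mm) on the machine's deck. Value: how far the lever is pressed down, in rad: 0 free, clicks at 0.16 (roller 8 mm down), bent by overtravel beyond 0.27 (14 mm down), hard stop 0.36 (18 mm). Takes 3 N at first, 4.5 N at the click, 5.5 N at 0.27; springs back when let go
- roller_top (a point): top of the switch's white roller (12 mm diameter, 8 mm wide) at the lever's free end; moves with the lever. Free, it is 109 mm above the counter; the switch body beside it (towards +y of the machine) is 88 mm high. In the frame of lid_hinge it is at x +145 mm, y -200 mm, beside the lid. The lever's pivot is 52 mm from it towards +y of the machine
- machine: fixed casting machine, origin on the counter; axes as lid_hinge, which is at y +130 mm. Steel deck 340 (x) x 277 (y) mm, 60 mm high, front edge at y -112. In it the black graphite lower mould half, 208 x 148 mm, its top 70 mm above the counter, with six open cavities 30 (x) x 58 (y) x 6 mm deep at x = -64, 0, 64 and y = -42, 30 mm. The open lid stands at y above 130 mm
- tray: loose dark wooden tray, black lining, on the counter, 252 (its x) x 202 (its y) mm outside, 240 x 190 mm inside, walls 18 mm high; the inner floor is 6 mm above its underside. Origin at the centre of the underside, z up. 1 kg
- loupe: black folding magnifier, 34 x 34 x 27 mm, origin at its underside; a bystander, to be left where it is
- calculator: desk calculator, 105 x 150 x 20 mm, origin at its underside; a bystander, to be left where it is
- ring_box: small closed red jewel box, 55 x 55 x 43 mm, origin at its underside; a bystander, to be left where it is
- bar1_mid (a point): centre of a cast gold bar, 28 (its x) x 56 (its y) x 16 (its z) mm, 0.48 kg, flat. It starts lying in a mould cavity (1 mm clearance all round), 6 mm deep in it and 10 mm proud of the mould, its centre 72 mm above the counter, z up. Three to five bars are in the mould in a start; the state of an absent one is None
- bar2_mid (a point): centre of a cast gold bar, 28 (its x) x 56 (its y) x 16 (its z) mm, 0.48 kg, flat. It starts lying in a mould cavity (1 mm clearance all round), 6 mm deep in it and 10 mm proud of the mould, its centre 72 mm above the counter, z up. Three to five bars are in the mould in a start; the state of an absent one is None
- bar3_mid (a point): centre of a cast gold bar, 28 (its x) x 56 (its y) x 16 (its z) mm, 0.48 kg, flat. It starts lying in a mould cavity (1 mm clearance all round), 6 mm deep in it and 10 mm proud of the mould, its centre 72 mm above the counter, z up. Three to five bars are in the mould in a start; the state of an absent one is None
- bar4_mid (a point): centre of a cast gold bar, 28 (its x) x 56 (its y) x 16 (its z) mm, 0.48 kg, flat. It starts lying in a mould cavity (1 mm clearance all round), 6 mm deep in it and 10 mm proud of the mould, its centre 72 mm above the counter, z up. Three to five bars are in the mould in a start; the state of an absent one is None
- bar5_mid (a point): centre of a cast gold bar, 28 (its x) x 56 (its y) x 16 (its z) mm, 0.48 kg, flat. It starts lying in a mould cavity (1 mm clearance all round), 6 mm deep in it and 10 mm proud of the mould, its centre 72 mm above the counter, z up. Three to five bars are in the mould in a start; the state of an absent one is None
- bar6_mid (a point): centre of a cast gold bar, 28 (its x) x 56 (its y) x 16 (its z) mm, 0.48 kg, flat. It starts lying in a mould cavity (1 mm clearance all round), 6 mm deep in it and 10 mm proud of the mould, its centre 72 mm above the counter, z up. Three to five bars are in the mould in a start; the state of an absent one is None

How it is judged:
By the outcome, as a careful person would: the job done as asked, in the order asked, and still so for the second after the job is handed in, with the robot touching nothing.
Of bar1, bar2, bar3, bar4, bar5, bar6 only 3 to 5 are there at a start; the rules pass over those that are not, and their reading is None.
At some moment in a run one of tray may be knocked a few centimetres aside while the robot is not near it.
Once in a run the grip may slacken for a moment while it holds something.
It also fails if it takes over 210 s, if anything falls off the work surface, if the arm or the gripper's body presses on something with over 40 N, if the wrist force passes 120 N, or if a joint passes its speed limit or range.

## Working session

There is one attempt and no reset: what is moved stays moved. The work goes in short steps, each a Python script; the robot and the scene stay as the last script left them, time stands still between calls to the robot, and variables do not carry over. Pictures are saved under pics/ and viewed, at most 14 in all, crops included, and the job is handed in when it is done.

```bash
ls; mkdir -p pics
python3 - <<'E'
from cell import ctrl,get_image
import cv2,numpy as np
for n in("scene","side","wrist"):
    d=get_image(n);cv2.imwrite(f"pics/{n}0.png",cv2.cvtColor(d["image"],cv2.COLOR_RGB2BGR))
    print(n,d["fx"],d["fy"],d["cx"],d["cy"],np.round(d["dist"],4));print(np.round(d["extrinsics"],3))
a,b=cv2.imread("pics/scene0.png"),cv2.imread("pics/side0.png")
cv2.imwrite("pics/a0.png",cv2.resize(a,(800,600)))
print(ctrl.current_clock())
E
```

```text
pics
scene 394.63845210954 394.63845210954 249.2447180164613 199.01580254792967 [-0.0154  0.      0.      0.      0.    ]
[[ 1.020e-01 -8.330e-01  5.440e-01  1.147e+00]
 [ 9.950e-01  8.500e-02 -5.600e-02  2.900e-02]
 [ 1.000e-03  5.470e-01  8.370e-01  9.280e-01]
 [ 0.000e+00  0.000e+00  0.000e+00  1.000e+00]]
side 454.7203473314844 454.7203473314844 249.67865445986538 180.78312776714336 [-0.1276  0.      0.      0.      0.    ]
[[ 0.946  0.206 -0.249  0.326]
 [-0.324  0.601 -0.731 -0.751]
 [-0.001  0.772  0.635  0.826]
 [ 0.     0.     0.     1.   ]]
wrist 340.52689132615455 340.52689132615455 252.15802721940636 188.34659364572542 [-0.0593  0.      0.      0.      0.    ]
[[ 0.323  0.92   0.222  0.264]
 [-0.946  0.314  0.075 -0.57 ]
 [-0.001 -0.234  0.972  0.384]
 [ 0.     0.     0.     1.   ]]
0.15
```

View pics/scene0.png

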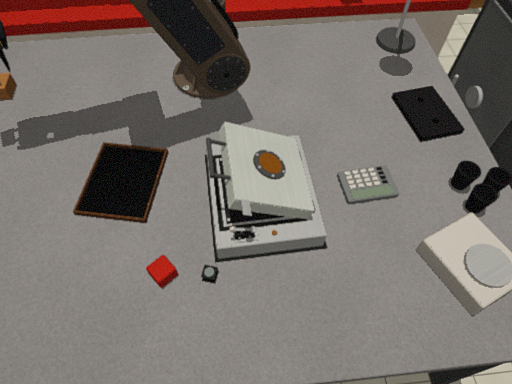

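View pics/side0.png

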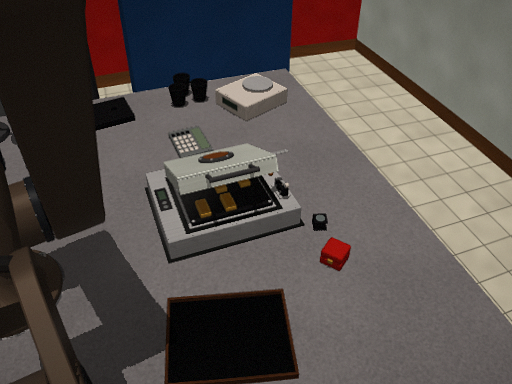

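Run:
```python
import cv2
a,b=cv2.imread("pics/scene0.png"),cv2.imread("pics/side0.png")
cv2.imwrite("pics/a1.png",cv2.resize(a[110:270,65:335],None,fx=2.95,fy=2.95,interpolation=cv2.INTER_CUBIC))
cv2.imwrite("pics/b1.png",cv2.resize(b[120:384,120:360],None,fx=2.25,fy=2.25,interpolation=cv2.INTER_CUBIC))
```

```text
(no output)
```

View pics/a1.png

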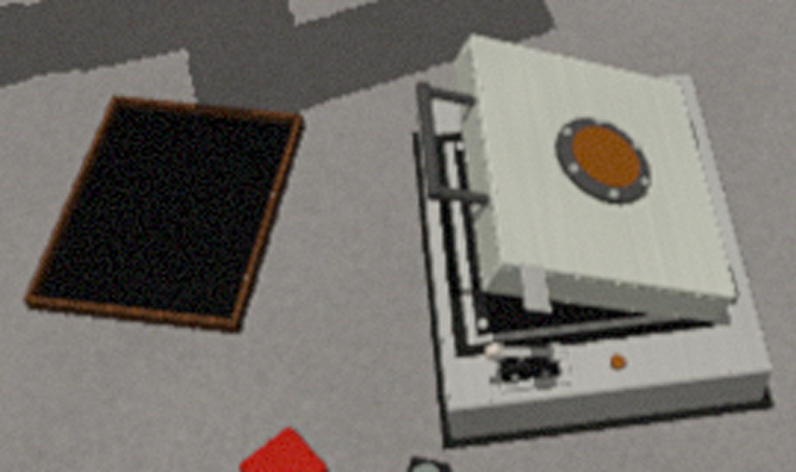

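View pics/b1.png

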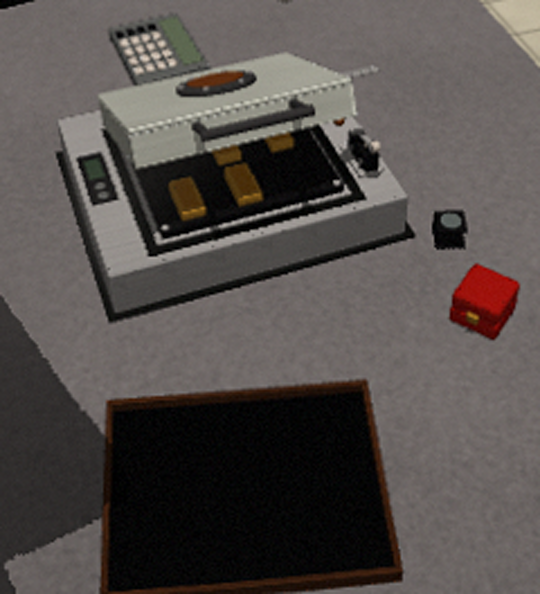

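```bash
cat > h.py <<'E'
import numpy as np,cv2
from cell import ctrl,release,grab,get_image,finish_job
def ray(d,uv):
    K=np.array([[d["fx"],0,d["cx"]],[0,d["fy"],d["cy"]],[0,0,1]])
    p=cv2.undistortPoints(np.array([[uv]],float),K,np.array(d["dist"],float))[0,0]
    E=np.array(d["extrinsics"]);v=E[:3,:3]@[p[0],-p[1],-1]
    return E[:3,3],v/np.linalg.norm(v)
def onz(d,uv,z):
    o,v=ray(d,uv);return o+v*(z-o[2])/v[2]
def tri(d1,u1,d2,u2):
    o,v=ray(d1,u1);p,w=ray(d2,u2)
    s,t=np.linalg.lstsq(np.stack([v,-w],1),p-o,rcond=None)[0]
    return (o+s*v+p+t*w)/2,np.linalg.norm(o+s*v-p-t*w)
def proj(d,P):
    E=np.linalg.inv(d["extrinsics"]);F=np.diag([1,-1,-1,1])@E
    K=np.array([[d["fx"],0,d["cx"]],[0,d["fy"],d["cy"]],[0,0,1]])
    return cv2.projectPoints(np.atleast_2d(np.array(P,float)),cv2.Rodrigues(F[:3,:3])[0],F[:3,3],K,np.array(d["dist"],float))[0][:,0]
def rigid(local,world):
    l,w=np.array(local,float)[:,:2],np.array(world,float)[:,:2];lc,wc=l.mean(0),w.mean(0);a,b=l-lc,w-wc
    th=np.arctan2((a[:,0]*b[:,1]-a[:,1]*b[:,0]).sum(),(a*b).sum())
    R=np.array([[np.cos(th),-np.sin(th)],[np.sin(th),np.cos(th)]])
    t=wc-R@lc;return t,th,np.linalg.norm(l@R.T+t-w,axis=1)
def rz(t):
    c,s=np.cos(t),np.sin(t);return np.array([[c,-s,0],[s,c,0],[0,0,1.]])
def rx(t):
    c,s=np.cos(t),np.sin(t);return np.array([[1,0,0],[0,c,-s],[0,s,c]])
DOWN=np.diag([1.,-1,-1])
def save(d,n,crop=None,f=1):
    im=cv2.cvtColor(d["image"],cv2.COLOR_RGB2BGR)
    if crop:im=im[crop[1]:crop[3],crop[0]:crop[2]]
    cv2.imwrite("pics/"+n,cv2.resize(im,None,fx=f,fy=f,interpolation=cv2.INTER_CUBIC))
E
python3 - <<'E'
from h import *
np.set_printoptions(precision=4,suppress=True)
s,d=get_image("scene"),get_image("side")
A=lambda u,v:(65+u/2.95-.3,110+v/2.95-.3)
B=lambda u,v:(120+u/2.25-.3,120+v/2.25-.3)
L=[(.17,-.112),(.17,.165),(.17,-.112),(-.17,-.112),(-.17,.165)]
W=[onz(s,A(447,412),.06),onz(s,A(768,372),.06),onz(d,B(407,199),.06),onz(d,B(107,277),.06),onz(d,B(60,122),.06)]
print(np.array(W));print("machine",rigid(L,W))
h,e=tri(s,A(428,140),d,B(255,120));print("handle",h,e)
for c in([A(424,88),B(197,132)],[A(433,190),B(312,108)]):print(tri(s,c[0],d,c[1]))
print("roller",tri(s,A(494,351),d,B(376,147)))
L=[(-.126,-.101),(-.126,.101),(.126,-.101),(.126,.101)]
W=[onz(s,A(*c),.018) for c in((117,98),(300,116),(28,300),(240,328))]
L=[(-.126,-.101),(-.126,.101),(.126,-.101),(.126,.101)]
print("tray",rigid(L,W),np.array(W))
W=[onz(d,B(*c),.018) for c in((105,592),(107,402),(401,577),(367,382))]
print("tray2",rigid(L,W))
E
```

```text
[[ 0.7196 -0.0068  0.06  ]
 [ 0.7101  0.2637  0.06  ]
 [ 0.7114 -0.0118  0.06  ]
 [ 0.3761 -0.0201  0.06  ]
 [ 0.3704  0.2491  0.06  ]]
machine (array([0.5435, 0.0949]), np.float64(0.03189049034379369), array([0.0055, 0.0024, 0.0056, 0.0025, 0.0058]))
handle [ 0.5459 -0.0008  0.2032] 0.005540496339067359
(array([ 0.4882, -0.0009,  0.2024]), np.float64(0.007888365305262173))
(array([ 0.6021, -0.001 ,  0.2066]), np.float64(0.001038887201264792))
roller (array([0.691 , 0.0354, 0.1032]), np.float64(0.0013565132964579387))
tray (array([ 0.4504, -0.2603]), np.float64(-0.22722947427555346), array([0.0036, 0.0055, 0.0041, 0.0008])) [[ 0.3073 -0.3275  0.018 ]
 [ 0.3512 -0.1389  0.018 ]
 [ 0.5469 -0.385   0.018 ]
 [ 0.5965 -0.1897  0.018 ]]
tray2 (array([ 0.4467, -0.2658]), np.float64(-0.24140292034589492), array([0.0075, 0.0034, 0.0025, 0.0023]))
```

```bash
cat >> h.py <<'E'
M=np.array([.5435,.0949]);YAW=.032
def mw(x,y,z):
    return np.r_[M+rz(YAW)[:2,:2]@[x,y],z]
def tool(a,flip=1):  # pointing in machine y-z plane, a = angle below +y; tool y in that plane
    z=np.array([0,np.cos(a),-np.sin(a)]);x=np.array([flip,0,0.])
    return rz(YAW)@np.stack([x,np.cross(z,x),z],1)
def handle(q): # world position of handle mid at opening q
    f=q+.1107;return mw(0,.13-.2717*np.cos(f),.06+.2717*np.sin(f))
def pose(q,a,flip=1,back=0.):
    R=tool(a,flip);return handle(q)+R[:,2]*(.019-back),R
E
python3 - <<'E'
from h import *
np.set_printoptions(precision=2,suppress=True)
for fl in(1,-1):
  for q in(0,.2,.45,.8,1.2,1.6,1.9):
    r=[]
    for a in np.deg2rad([15,30,45,60,75,90,100,110]):
        r.append("".join("x" if ctrl.inverse_kinematics(*pose(q,a,fl,b)) is None else "o" for b in(0,.1)))
    print(fl,q,r)
for q,a in((.45,45),(.45,60),(1.2,75),(1.9,95)):print(ctrl.inverse_kinematics(*pose(q,np.deg2rad(a),1)),ctrl.inverse_kinematics(*pose(q,np.deg2rad(a),-1)))
E
```

```text
1 0 ['oo', 'oo', 'oo', 'oo', 'oo', 'oo', 'oo', 'oo']
1 0.2 ['oo', 'oo', 'oo', 'oo', 'oo', 'oo', 'oo', 'oo']
1 0.45 ['oo', 'oo', 'oo', 'oo', 'oo', 'oo', 'oo', 'oo']
1 0.8 ['oo', 'oo', 'oo', 'oo', 'oo', 'oo', 'oo', 'oo']
1 1.2 ['oo', 'oo', 'oo', 'oo', 'oo', 'oo', 'oo', 'oo']
1 1.6 ['oo', 'oo', 'oo', 'oo', 'oo', 'oo', 'oo', 'oo']
1 1.9 ['oo', 'oo', 'oo', 'oo', 'oo', 'oo', 'oo', 'oo']
-1 0 ['xx', 'xo', 'oo', 'oo', 'oo', 'oo', 'oo', 'oo']
-1 0.2 ['xo', 'oo', 'oo', 'oo', 'oo', 'oo', 'oo', 'oo']
-1 0.45 ['oo', 'oo', 'oo', 'oo', 'oo', 'oo', 'oo', 'oo']
-1 0.8 ['oo', 'oo', 'oo', 'oo', 'oo', 'oo', 'oo', 'oo']
-1 1.2 ['oo', 'oo', 'oo', 'oo', 'oo', 'oo', 'oo', 'oo']
-1 1.6 ['oo', 'oo', 'oo', 'oo', 'oo', 'oo', 'oo', 'oo']
-1 1.9 ['oo', 'oo', 'oo', 'oo', 'oo', 'oo', 'oo', 'oo']
[-0.43  0.55  1.77  0.71  1.32  0.74] [-0.43  0.55  1.77  0.71  1.32 -2.4 ]
[-0.35  0.48  1.78  0.53  1.16  0.9 ] [-0.35  0.48  1.78  0.53  1.16 -2.24]
[0.04 0.31 1.63 0.28 1.21 1.48] [ 0.04  0.31  1.63  0.28  1.21 -1.66]
[ 0.49  0.47  1.41 -0.08  1.31  2.05] [ 0.49  0.47  1.41 -0.08  1.31 -1.09]
```

Run:
```python
from h import *
np.set_printoptions(precision=3,suppress=True)
a0,a1=np.deg2rad(42),np.deg2rad(100);q0=.453
release()
ctrl.reach(*pose(q0,a0,back=.14))
print("hit",ctrl.movel(pose(q0,a0)[0],v=.12,guard=12))
grab(30);print(ctrl.current_grip_width(),ctrl.current_contact_force())
qs=np.linspace(q0,1.9,12)
for q in qs[1:]:
    p,R=pose(q,a0+(a1-a0)*(q-q0)/(1.9-q0))
    g=ctrl.movel(p,R,v=.1,guard=45)
    print(round(q,2),g,ctrl.current_contact_force(),ctrl.current_grip_width())
    if g:break
print(ctrl.current_clock())
save(get_image("side"),"b2.png");save(get_image("scene"),"a2.png")
```

```text
hit False
0.011416361530983334 [-0.423 -0.413  1.253]
0.58 False [-2.382 -3.703  4.174] 0.011536668542745319
0.72 False [-4.749 -5.988  9.747] 0.010964235718089962
0.85 False [-4.583 -6.923 12.972] 0.011083021912879331
0.98 False [-5.833 -6.276 15.92 ] 0.011372663648320725
1.11 False [-5.925 -3.118 18.546] 0.011155598797620172
1.24 False [-7.848 -0.87  18.66 ] 0.01104070425809654
1.37 False [-7.785  2.906 20.657] 0.011006017326017964
1.51 False [-8.531  4.678 19.839] 0.0106496493105412
1.64 False [-9.195  9.777 19.078] 0.01117500704462165
1.77 False [-8.691 10.756 17.257] 0.011059949732833542
1.9 False [-9.505 15.945 18.384] 0.011451993168231586
10.6167
```

View pics/b2.png

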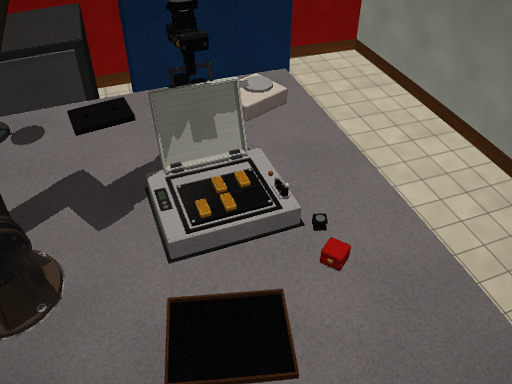

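```bash
cat >> h.py <<'E'
def down(yaw):  # tool z down, tool y along world direction yaw (mod pi, choose near-centre J6)
    y=np.array([np.cos(yaw),np.sin(yaw),0]);z=np.array([0,0,-1.]);return np.stack([np.cross(y,z),y,z],1)
def pick(p,yaw):
    c=[]
    for k in(0,np.pi):
        q=ctrl.inverse_kinematics(p,down(yaw+k))
        if q is not None:c.append((abs(q[5]),k))
    return down(yaw+min(c)[1])
E
python3 - <<'E'
from h import *
np.set_printoptions(precision=3,suppress=True)
a1=np.deg2rad(100)
p,R=pose(1.99,a1);print(ctrl.movel(p,R,v=.04,guard=22),ctrl.current_contact_force(),ctrl.current_position()-pose(1.9,a1)[0])
release();ctrl.hold(.3);print(ctrl.current_contact_force())
T=ctrl.current_tool_rot();ctrl.movel(ctrl.current_position()-.13*T[:,2],v=.2)
p=mw(0,-.02,.42);R=pick(p,YAW);ctrl.reach(p,R)
ctrl.movel(mw(0,-.02,.26),v=.25)
w=get_image("wrist");save(w,"w1.png",f=1.5);save(get_image("side"),"b3.png")
print(w["extrinsics"],ctrl.current_joint_pos(),ctrl.current_clock())
hsv=cv2.cvtColor(w["image"],cv2.COLOR_RGB2HSV)
m=cv2.inRange(hsv,(12,120,90),(35,255,255));n,l,s,c=cv2.connectedComponentsWithStats(m)
for i in range(1,n):
    if s[i,4]>150:print(s[i],c[i])
E
```

```text
True [-1.191 -1.094  6.538] [-0.001  0.004  0.001]
[-0.033  0.383 -0.064]
[[ 0.999 -0.032 -0.008  0.543]
 [ 0.033  0.972  0.234  0.141]
 [ 0.001 -0.234  0.972  0.431]
 [ 0.     0.     0.     1.   ]] [ 0.017  0.336  1.683 -0.     1.119 -0.015] 16.2
[ 238   91   27   55 1477] [251.018 118.037]
[ 299   91   29   55 1554] [312.97  117.935]
[ 178  161   29   52 1390] [192.306 186.491]
[ 239  161   26   52 1339] [251.474 186.444]
[ 43 236  34  59 982] [ 56.013 265.007]
[429 236  33  59 974] [448.231 265.005]
[454 304  58   6 254] [482.161 306.299]
```

View pics/w1.png

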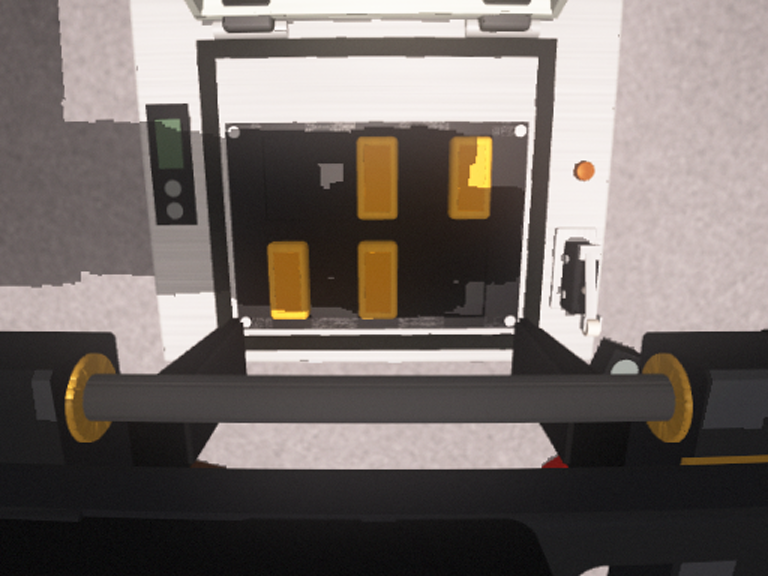

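```bash
cat >> h.py <<'E'
def tray(name,dbg=False):
    d=get_image(name);g=cv2.medianBlur(d["image"],3).max(2)
    m=cv2.morphologyEx(cv2.inRange(g,0,42),cv2.MORPH_CLOSE,np.ones((3,3)));n,l,s,c=cv2.connectedComponentsWithStats(m);best=None
    for i in range(1,n):
        if s[i,4]<1500:continue
        h=cv2.convexHull(np.argwhere(l==i)[:,::-1].astype(np.int32))[:,0]
        w=np.array([onz(d,p,.012)[:2] for p in h],np.float32)*1000
        (c0,sz,a)=cv2.minAreaRect(w);b=cv2.boxPoints((c0,sz,a))
        if sz[0]<sz[1]:a+=90;sz=sz[::-1]
        a=(a+90)%180-90
        e=abs(sz[0]-240)+abs(sz[1]-190)
        if best is None or e<best[0]:best=(e,np.array(c0)/1000,np.deg2rad(a),sz)
    return best
E
python3 - <<'E'
from h import *
np.set_printoptions(precision=4,suppress=True)
w=get_image("wrist")
W=[onz(w,u,.079) for u in((251.0,118),(313,118),(192.3,186.5),(251.5,186.4))]
L=[(0,.03),(.064,.03),(-.064,-.042),(0,-.042)]
print(np.array(W),rigid(L,W));print("roller",onz(w,(395.5,218.5),.105))
print(tray("scene"),tray("side"))
E
```

```text
[[0.5429 0.1295 0.079 ]
 [0.6059 0.1317 0.079 ]
 [0.4828 0.0561 0.079 ]
 [0.5457 0.0582 0.079 ]] (array([0.5441, 0.0999]), np.float64(0.03892130714590096), array([0.0003, 0.0011, 0.0012, 0.0003]))
roller [0.6933 0.0356 0.105 ]
(6.6356964111328125, array([ 0.4447, -0.2652]), np.float64(-0.2338017084172009), (234.99996948242188, 188.3643341064453)) (23.216354370117188, array([ 0.4475, -0.2682]), np.float64(-0.2318683866238579), (246.2017364501953, 207.01461791992188))
```

```bash
sed -i 's/^M=.*/M=np.array([.544,.0985]);YAW=.037/' h.py
cat >> h.py <<'E'
def take(x,y,yaw):
    p=mw(x,y,.16);ctrl.reach(p,pick(p,YAW+yaw))
    print("down hit",ctrl.movel(mw(x,y,.0725),v=.1,guard=10),ctrl.current_position())
    grab(45);ctrl.hold(.2);print("w",ctrl.current_grip_width(),ctrl.current_gripper_force())
    ctrl.movel(mw(x,y,.2),v=.12);ctrl.hold(.2);print("w",ctrl.current_grip_width(),"F",ctrl.current_contact_force(),"t",ctrl.current_clock())
def where(prev):
    a,b=tray("scene"),tray("side");print("tray",a,b)
    ok=[t for t in(a,b) if t and t[0]<45]
    return (np.mean([t[1] for t in ok],0),np.mean([t[2] for t in ok])) if ok else prev
def put(T,sx,sy):
    c,a=T;q=np.r_[c+rz(a)[:2,:2]@[sx,sy],.2];ctrl.reach(q,pick(q,a))
    print("carry w",ctrl.current_grip_width(),ctrl.current_gripper_force())
    q[2]=.06;ctrl.movel(q,v=.2);q[2]=.0145;h=ctrl.movel(q,v=.05,guard=8);print("place",h,ctrl.current_position(),ctrl.current_grip_width())
    release();q[2]=.2;ctrl.movel(q,v=.25);print("t",ctrl.current_clock())
E
python3 - <<'E'
from h import *
np.set_printoptions(precision=4,suppress=True)
take(.064,.03,np.pi/2)
T=where((np.array([.446,-.2665]),-.233))
save(get_image("wrist"),"w2.png")
put(T,.05,.038)
save(get_image("side"),"b4.png")
E
```

```text
down hit False [0.6072 0.1309 0.0731]
w 0.05575280675165266 45.00008225440979
w 0.055584883116203944 F [ 0.6028 -0.2247 -3.6864] t 21.05
tray (7.401123046875, array([ 0.4449, -0.2654]), np.float64(-0.23031842686943177), (234.47178649902344, 188.12709045410156)) (23.182418823242188, array([ 0.4471, -0.2681]), np.float64(-0.2274964082203293), (246.14320373535156, 207.03921508789062))
carry w 0.05550342022242472 44.99873220920563
place True [ 0.503  -0.2409  0.0145] 0.05548795075873884
t 26.0917
```

View pics/b4.png

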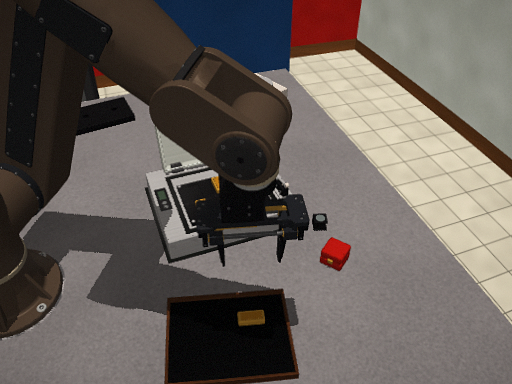

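Run:
```python
from h import *
np.set_printoptions(precision=4,suppress=True)
T=(np.array([.446,-.2667]),-.23)
for (x,y,yaw,wd),s in (((-.064,-.042,np.pi/2,.056),(-.05,-.038)),((0,.03,0,.028),(-.05,.038)),((0,-.042,0,.028),(.05,-.038))):
    take(x,y,yaw)
    if abs(ctrl.current_grip_width()-wd)>.004:print("LOST");break
    T=where(T);put(T,*s)
    if False:break
save(get_image("side"),"b5.png");save(get_image("scene"),"a5.png")
```

```text
down hit False [0.4818 0.0541 0.0729]
w 0.055463564391963885 45.00036835670471
w 0.05580649160288485 F [ 0.5101  0.1312 -4.3513] t 31.125
tray (8.66796875, array([ 0.4455, -0.2587]), np.float64(-0.23403779764783644), (233.93006896972656, 187.40196228027344)) (23.555526733398438, array([ 0.4466, -0.2612]), np.float64(-0.24051513805112715), (246.74154663085938, 206.81398010253906))
carry w 0.055351704598301375 44.99858915805817
place True [ 0.3883 -0.285   0.0145] 0.055183754847983595
t 36.4583
down hit False [0.5432 0.1285 0.073 ]
w 0.02779498690316277 45.00022351741791
w 0.028022313170038407 F [-0.1369 -0.5561 -5.588 ] t 41.8
tray (7.0838470458984375, array([ 0.4451, -0.2582]), np.float64(-0.23403779764783644), (234.919921875, 187.99623107910156)) (24.028564453125, array([ 0.4457, -0.2608]), np.float64(-0.22902359794743524), (247.0675048828125, 206.9610595703125))
carry w 0.027296670446497088 44.99800980091095
place True [ 0.4052 -0.2109  0.0144] 0.027491125570161534
t 47.0917
down hit False [0.5459 0.0565 0.073 ]
w 0.027448223442173826 45.000160932540894
w 0.02749878204076919 F [-0.9003 -0.0833 -4.3203] t 51.975
tray (7.7230377197265625, array([ 0.4452, -0.2585]), np.float64(-0.23265069019406867), (234.62069702148438, 187.65626525878906)) (22.882888793945312, array([ 0.4452, -0.2602]), np.float64(-0.22420367584855533), (246.70123291015625, 206.18165588378906))
carry w 0.02748299172563669 44.99769687652588
place True [ 0.485  -0.3075  0.0145] 0.027690719421478285
t 57.275
```

View pics/b5.png

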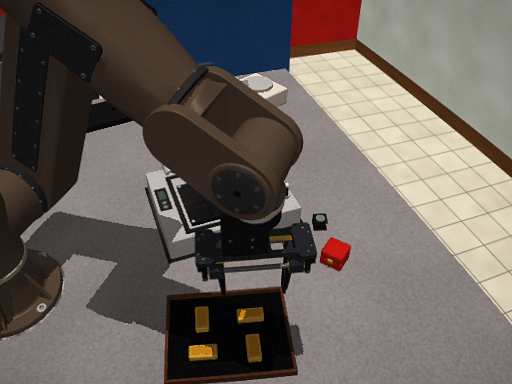

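Run:
```python
from h import *
np.set_printoptions(precision=4,suppress=True)
grab(20)
r=mw(.146,-.073,.2);R=pick(r,YAW);ctrl.reach(r,R);print(r)
r[2]=.114;ctrl.movel(r,v=.12);ctrl.hold(.3)
f0=ctrl.current_contact_force();z=.114
save(get_image("wrist"),"w5.png")
while z>.101:
    z-=.001;r[2]=z;ctrl.movel(r,v=.02)
    p=ctrl.current_position();f=ctrl.current_contact_force()-f0;print(round(z,4),p,f)
    if f[2]>8 or (f[2]<1 and z<.105):print("stop");break
```

```text
[0.6926 0.031  0.2   ]
0.113 [0.6926 0.031  0.1129] [ 0.4172 -0.2556 -0.3162]
0.112 [0.6926 0.0309 0.1119] [ 0.5246  0.9496 -0.1408]
0.111 [0.6926 0.031  0.1109] [ 0.9556  0.2537 -0.622 ]
0.11 [0.6926 0.0309 0.1099] [ 0.3739  1.0628 -0.3914]
0.109 [0.6927 0.0308 0.1093] [0.0285 0.4611 3.0002]
0.108 [0.6927 0.0306 0.1082] [-0.1707 -2.9308  3.3402]
0.107 [0.6928 0.0307 0.1071] [ 1.2328 -2.9837  4.0568]
0.106 [0.6927 0.0309 0.106 ] [ 2.0383 -3.5447  4.2193]
0.105 [0.6927 0.031  0.105 ] [ 0.8948 -3.2769  3.7936]
0.104 [0.6927 0.031  0.104 ] [ 2.7084 -3.0333  4.7313]
0.103 [0.6926 0.031  0.103 ] [ 1.9064 -2.2494  5.4763]
0.102 [0.6926 0.0309 0.1021] [ 1.4849 -2.9705  4.0965]
0.101 [0.6926 0.0309 0.1011] [ 0.516  -3.6642  4.869 ]
```

View pics/w5.png

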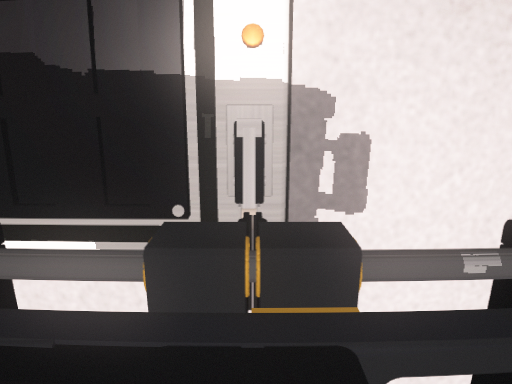

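Run:
```python
from h import *
np.set_printoptions(precision=4,suppress=True)
p=ctrl.current_position();r=mw(.146,-.073,.0994)
for z in(.1002,.0994):
    r[2]=z;ctrl.movel(r,v=.02);print(ctrl.current_position(),ctrl.current_contact_force())
ctrl.hold(1.3);print(ctrl.current_position(),ctrl.current_contact_force())
r[2]=.114;ctrl.movel(r,v=.03);ctrl.hold(.3);print(ctrl.current_contact_force())
r[2]=.35;ctrl.movel(r,v=.25);print(ctrl.current_clock())
w=get_image("wrist");save(get_image("scene"),"a6.png",(60,80,350,300),2.6)
```

```text
[0.6926 0.0309 0.1003] [ 0.8764 -3.6951  5.6417]
[0.6926 0.0309 0.0995] [ 0.8793 -4.0829  5.5   ]
[0.6926 0.0309 0.0995] [ 1.1637 -3.8619  5.1999]
[-0.7584 -0.2364 -0.0399]
68.6583
```

View pics/a6.png

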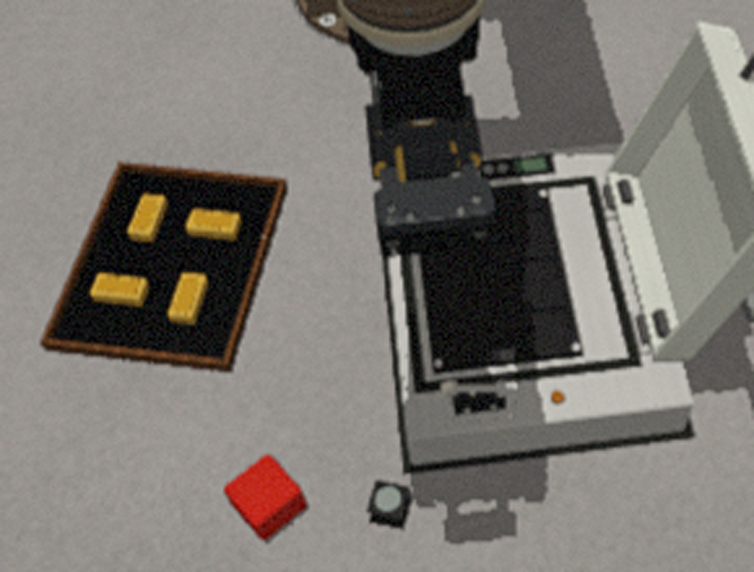

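Run:
```python
from h import *
np.set_printoptions(precision=3,suppress=True)
a0,a1=np.deg2rad(38),np.deg2rad(100)
release();p=ctrl.current_position();p[2]=.45;ctrl.movel(p,v=.25)
ctrl.reach(*pose(1.9,a1,back=.14))
print("hit",ctrl.movel(pose(1.9,a1)[0],v=.1,guard=12))
grab(45);print(ctrl.current_grip_width(),ctrl.current_contact_force())
for q in np.r_[np.linspace(1.9,.1,14)[1:],.04,0,-.015]:
    R=pose(q,a0+(a1-a0)*max(q,0)/1.9)
    g=ctrl.movel(*R,v=.1 if q>.1 else .03,guard=40 if q>.1 else 22)
    print(round(q,2),g,ctrl.current_contact_force(),ctrl.current_grip_width())
    if g or ctrl.current_grip_width()<.008:break
print(ctrl.current_position(),ctrl.current_clock())
save(get_image("side"),"b7.png",(110,110,370,300),2.8)
```

```text
hit False
0.010879760406443817 [-0.175 -1.473 -0.036]
1.76 False [-1.547 -2.31   2.071] 0.01108962930983202
1.62 False [-3.176 -1.855  5.709] 0.010774408236571113
1.48 False [-4.201 -2.528  8.845] 0.01074630686833524
1.35 False [-6.465 -4.925 10.966] 0.010811182260182317
1.21 False [-4.876 -6.605  8.446] 0.010992711520728615
1.07 False [-5.026 -7.543  5.351] 0.010732658223715903
0.93 False [-3.683 -6.868  1.372] 0.011178740040833503
0.79 False [-2.984 -4.592 -4.407] 0.011297026191947047
0.65 False [-4.71  -1.252 -7.966] 0.01113101348295268
0.52 False [-5.218 -2.941 -6.964] 0.011102117093937873
0.38 False [-6.376 -2.685 -6.997] 0.01131400124458855
0.24 False [-7.261 -1.495 -7.254] 0.01124956903172779
0.1 False [-7.27  -0.447 -0.704] 0.011101404896644497
0.04 False [-7.313  0.18  -0.301] 0.01105880395220202
0.0 False [-6.763  0.068 -0.587] 0.010753591518110677
-0.02 True [-1.561 -3.595  6.941] 0.010849599756830738
[ 0.548 -0.026  0.078] 84.3917
```

View pics/b7.png

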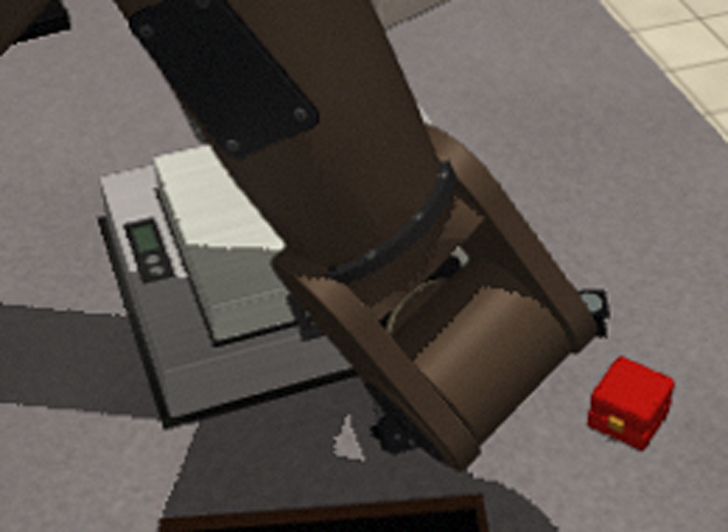

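Run:
```python
from h import *
np.set_printoptions(precision=4,suppress=True)
release();T=ctrl.current_tool_rot();ctrl.movel(ctrl.current_position()-.14*T[:,2],v=.15)
p=ctrl.current_position();p[2]=.3;ctrl.movel(p,v=.25)
h=handle(0)
p=h.copy();p[2]=.25;ctrl.reach(p,pick(p,YAW));grab(20)
p[2]=.115;ctrl.movel(p,v=.15);p[2]=.09;print(ctrl.movel(p,v=.03,guard=15),ctrl.current_position(),ctrl.current_contact_force())
p[2]=.3;ctrl.movel(p,v=.2)
c=np.array([.45,-.45,.35]);ctrl.reach(c,pick(c,YAW));print(ctrl.current_clock(),ctrl.current_contact_force())
save(get_image("scene"),"a8.png",(60,80,350,300),2.6);get_image("side")
```

```text
True [ 0.5492 -0.0414  0.0959] [-2.3596  0.386  11.2272]
94.5083 [ 0.2467 -1.0515 -0.2326]
```

View pics/a8.png

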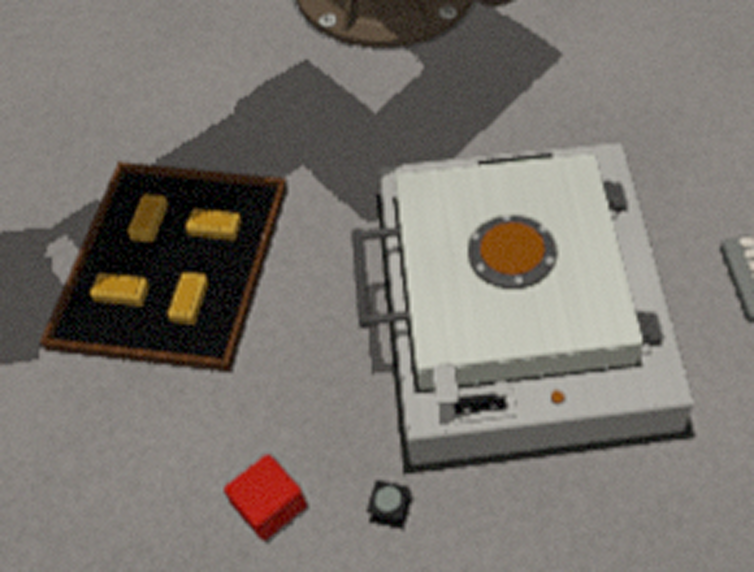

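The picture shows the lid shut, with the handle top measured at 0.096 m as expected. The four bars lie flat and apart in the tray, and the red jewel box and magnifier are unmoved.

```bash
python3 -c "
from h import *
print(finish_job())"
```

```text
the job is handed in; nothing more can be done
None
```

I handed the job in at about 95 s: lid opened to its stop, all four bars laid flat and apart in the tray, switch pressed about 10 mm and held 1.3 s before springing back, and lid shut again; the hand-in call returned no verdict.

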